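Refit and lock the guard of a chromatograph column box

TASK

Close the column box with its loose cream guard plate: turn the orange T-toggle in line with the guard's slot, lower the guard gently into the box's recess so that the toggle comes up through the slot and the plate lies fully home, then turn the toggle a full quarter turn across the slot so that it holds the guard down. Leave the guard released, and do not disturb the bottle, the carton or the calculator.

Things in the scene. Friction and masses are not known exactly. Their poses are not given: they have to be found in the camera images.
- column_box: Low beige open box fixed to the bench, 228 (x) x 148 (y) x 56 mm high; origin: centre of its underside. In its mouth is a recess 208 (x) x 128 (y) mm, 6 mm deep, with a ledge 50 mm above the bench and 10 mm walls round it. The guard belongs in it, 4 mm clear all round, flush with the rim, its x axis along the box's +x. The toggle's pivot is at x = +55, y = 0. Small black display on the -x end.
- guard_seat (a point): Point fixed to the column box (axes are the box's), at x = -20, y = 0, z = +78 mm in its frame: where the centre of the guard's grip bar is when the guard is home.
- toggle_bar (a point): Centre of the orange bar of the T-toggle, on its upright pivot, 68 mm above the bench. Bar 76 mm long (point's y axis), 12 mm wide, 18 mm high, from 59 to 77 mm above the bench, on a 12 mm steel stem. It only turns; it cannot be lifted. With the guard home, 3 mm remain between plate and bar.
- toggle (a joint): Toggle angle, rad, counter-clockwise from above. 0 (stop): bar along the box's y axis, in line with the seated guard's slot. 1.571 (stop): bar along the box's x axis, across the slot, locked. From 0 to 1.571 the bar's end at the box's -y side swings to its +x side, the other to its -x side. Stiff (2 N pushed 28 mm from the pivot), stays where left. Starts between the stops.
- guard_handle (a point): Centre of the black upright grip bar on the loose guard, the place to grasp: 60 mm long (x), 16 thick (y), 44 high; axes are the guard's. The guard is a flat cream plate 200 (x) x 120 (y) x 6 mm, 0.2 to 0.45 kg, its top 22 and underside 28 mm below this point, its centre 20 mm towards +x, its centre of mass 5 to 10 mm towards +x. Starts flat on the bench, grip bar up.
- guard_slot (a point): Centre of the slot through the guard's plate, in mid-thickness, 75 mm towards +x of the grip bar's centre: 18 mm (x) by 86 mm (y), cut right through. Axes are the guard's.
- bottle_center (a point): Bystander: amber bottle with white cap, 60 mm across, 130 mm tall, standing. This is its centre, 65 mm up.
- carton_center (a point): Bystander: green carton, 70 (x) x 100 (y) x 60 mm. This is its centre.
- calculator_center (a point): Bystander: dark pocket calculator lying flat, 150 (x) x 80 (y) x 16 mm. This is its centre.
Mind the look-alikes: they are no part of the job. There is more than one size of the part that bears guard_handle; the job needs the larger.

How it is judged:
By the outcome, as a careful person would: the job done as asked, in the order asked, and still so for the second after the job is handed in, with the robot touching nothing.
It also fails if it takes over 64 s, if anything falls off the work surface, if the arm or the gripper's body presses on something with over 40 N, if the wrist force passes 120 N, or if a joint passes its speed limit or range.

ROBOT

A 6-joint arm with a two-finger parallel gripper is mounted at the origin on the work surface. World frame = base frame: x ahead of the robot, y to its left, z up, the work surface at z = 0. Lengths are in mm, angles in rad, forces in N, time in s.
With the tool pointing down it reaches from about 275 to 1000 mm from the base axis. Payload 8.4 kg.
Tool frame: the origin (TCP) lies between the finger pads; the fingertips stand r.tips_ahead ahead of it and the grasp point (between the pads) lies 6 mm ahead of it (r.tips_ahead is the distance from the TCP to the fingertips, in mm); z points along the fingers, y is the line along which they close (so a half turn about z gives the same grasp; the last joint's range is limited). The gripper opens to 85 mm and grips with 20 to 120 N. Pads are 22 mm wide; open, the fingers measure 114 mm over their backs; the gripper's body (76 mm by 85 mm) begins 54 mm behind the grasp point. The pads swing forward as they close: fully open they stand 13 mm farther back than shut.
Start: joints at [1.144, 0.353, 1.633, -0, 1.155, -0.002], TCP at [257.585, 569.454, 232.081] pointing down, gripper open.
Joint ranges: [-2.63, 2.63], [-0.92, 2.1], [0.06, 2.66], [-1.3, 4.44], [0, 2.69], [-3.02, 3.02]. Speed limits (rad/s): [2.22, 2.22, 2.79, 3.14, 3.14, 3.14].

INTERFACE

Orientations are given as [roll, pitch, yaw] about the fixed x, y, z axes, in that order (R = Rz(yaw) Ry(pitch) Rx(roll)).
In Python, from rig import r gives the robot as it stands.
- The arm moves only by the tool carry_out, never from a script. Its arguments are lists of equal length, an entry for each row: "delta_pos": the shift along the tool's x, y, z in m, a list of three; "rot": the turn, a rotation vector about the tool's x, y, z in degrees, a list of three. A call has 1 to 8 rows; each row is the pose to reach, as a shift and turn from the pose commanded when the call began, along the tool's axes at that moment; what a row does not reach only later rows make up. A row lasts 1/8 s, in which the tool goes at most 62.5 mm and 10.7 degrees, less where a joint would pass 70% of its speed; a pose out of reach is approached as far as the arm can. A call with a gripper value outside its range is refused whole. "claw" is the finger opening in m, from 0 to 0.0854, set as the call begins (left out, the last holds). The fingers move at their own pace and stop on an object; "grip_force" is the grip in N (left out, the last holds). Time passes only in rows, so rows that repeat a pose let the fingers close. It gives the time, the measured TCP pose, the force, the opening and the grip force at its end, in the units of the state.
- r.sense(): the state, without advancing time (a new reading comes with each control period).
- r.grab_frame(name): name is "scene" or "top"; returns the picture (480x640x3 uint8, blue, green, red); there is no depth.
- r.camera_info(name): a dict with "fx", "fy", "cx", "cy" (pixels), "distortion" ([k1, k2, p1, p2, k3] as OpenCV has them; the pictures are not rectified), "pose" (4x4, takes a point from camera to world coordinates). Camera axes: x right, y down, z forward; pixel columns grow to the right and rows downward; lengths in mm; the calibration is good to about 2 mm. A picture is of the moment at which its call begins. camera_info takes no time and is no camera call.
- r.sign_off(): hands the job in; it is judged then, once.
Trained networks look in the newest picture that a camera, given by its name, has taken for a name from the list of things; names that differ only in an ending like _2 or _b are one class to them, and where a whole thing is asked for, a point or a joint stands for the part that bears it (a point fixed in the world has none). Each returns a list of dicts, best first, with "p" (0 to 1); they miss things now and then, are a little off and sometimes report something else, mostly with a low value. They report only what shows in the picture. A call takes as long as a camera call. They do not tell look-alikes from the thing itself.
- r.recognise(thing, camera): "box" ([left, top, right, bottom] in pixels, round what is visible of it).
- r.cut_out(thing, camera): "mask" (480x640 bool, what is visible of it) and "box" ([left, top, right, bottom] in pixels, round what is visible of it).
The state is a dict: "clock": time; "qpos": joint angles; "qvel": joint speeds; "joint_efforts": joint torques, N m; "eef_pos": TCP position; "tcp_rot": TCP orientation; "contact_force": force on the tool from outside, world axes, zero at the start; "wrist_torque": the same for the moment, N m; "opening": opening from 0.0 (shut) to 1.0 (fully open); "grasp_force": force on a finger pad.
Only numpy, scipy, OpenCV 4.12 (cv2) and the standard library are available. Lean on these libraries where they do the work, as an engineer would, in place of code of your own. Each camera call takes 0.05 s, during which the arm holds its last target. There are 200 camera calls.

## Working session

There is one attempt and no reset: what is moved stays moved. The work goes in short steps, Python scripts to look and compute and a tool call to move; the robot and the scene stay as the last step left them, time stands still between calls to the robot, and variables do not carry over. Pictures are saved under pics/ and viewed, at most 10 in all, crops included, and the job is handed in when it is done.

Besides the shell and the picture viewer there is one more tool, called after "Emit:" in YAML: its name, and indented under it one key for each argument. carry_out: Moves the arm, as the interface text tells. Its arguments: {"type":"object","properties":{"delta_pos":{"type":"array","items":{"type":"array","items":{"type":"number"}}},"rot":{"type":"array","items":{"type":"array","items":{"type":"number"}}},"claw":{"type":"number"},"grip_force":{"type":"number"}},"required":["delta_pos","rot"]}

```bash
mkdir -p pics; ls
python3 - <<'E'
from rig import r
import cv2,numpy as np
s=r.sense();print({k:np.round(v,3).tolist() for k,v in s.items()}, r.tips_ahead)
for n in("scene","top"):
    cv2.imwrite(f"pics/{n}0.png",r.grab_frame(n))
    i=r.camera_info(n);print(n,{k:np.round(v,4).tolist() for k,v in i.items()})
    for t in("column_box","guard_handle","toggle_bar","guard_slot","bottle_center","carton_center","calculator_center"):
        print(t,[(np.round(d["box"]).tolist(),round(d["p"],2)) for d in r.recognise(t,n)])
E
```

```text
pics
{'clock': 0.0, 'qpos': [1.144, 0.354, 1.634, 0.0, 1.155, -0.002], 'qvel': [-0.001, 0.0, 0.002, -0.002, 0.0, 0.0], 'joint_efforts': [0.002, -60.524, -34.207, 0.0, 0.009, 0.0], 'eef_pos': [257.369, 569.026, 231.362], 'tcp_rot': [-3.14, -0.0, 2.717], 'contact_force': [-0.285, -0.189, 0.64], 'wrist_torque': [0.021, -0.03, -0.053], 'grasp_force': 0.0, 'opening': 1.0} 25.0
scene {'fx': 509.4751, 'fy': 509.4751, 'cx': 320.076, 'cy': 236.4749, 'distortion': [-0.1502, 0.0, 0.0, 0.0, 0.0], 'pose': [[0.8697, 0.3815, -0.3132, 968.0577], [0.4934, -0.654, 0.5735, -639.8867], [0.014, -0.6533, -0.757, 905.1281], [0.0, 0.0, 0.0, 1.0]]}
column_box [([277.0, 145.0, 390.0, 227.0], 0.97)]
guard_handle [([177.0, 257.0, 282.0, 319.0], 0.8), ([245.0, 334.0, 302.0, 407.0], 0.75), ([279.0, 149.0, 389.0, 225.0], 0.66)]
toggle_bar [([345.0, 168.0, 362.0, 200.0], 0.49)]
guard_slot [([243.0, 337.0, 302.0, 402.0], 0.78), ([177.0, 259.0, 282.0, 316.0], 0.6)]
bottle_center [([356.0, 246.0, 388.0, 297.0], 0.79)]
carton_center [([134.0, 373.0, 206.0, 440.0], 0.9)]
calculator_center [([333.0, 127.0, 394.0, 156.0],
[... 151 characters left out ...]
 405.3861], [-0.9999, 0.0103, -0.0037, -17.7043], [0.002, -0.1591, -0.9873, 1478.736], [0.0, 0.0, 0.0, 1.0]]}
column_box [([205.0, 236.0, 269.0, 328.0], 0.84)]
guard_handle [([392.0, 207.0, 447.0, 246.0], 0.91), ([340.0, 255.0, 414.0, 344.0], 0.6)]
toggle_bar [([223.0, 242.0, 241.0, 272.0], 0.7)]
guard_slot [([390.0, 207.0, 447.0, 253.0], 0.84), ([339.0, 259.0, 410.0, 345.0], 0.71), ([301.0, 182.0, 326.0, 215.0], 0.45)]
bottle_center [([303.0, 182.0, 325.0, 213.0], 0.91), ([223.0, 244.0, 244.0, 270.0], 0.54)]
carton_center [([464.0, 248.0, 512.0, 288.0], 0.93)]
calculator_center [([136.0, 263.0, 170.0, 321.0], 0.87), ([462.0, 247.0, 513.0, 286.0], 0.43), ([199.0, 235.0, 270.0, 328.0], 0.41)]
```

View pics/scene0.png

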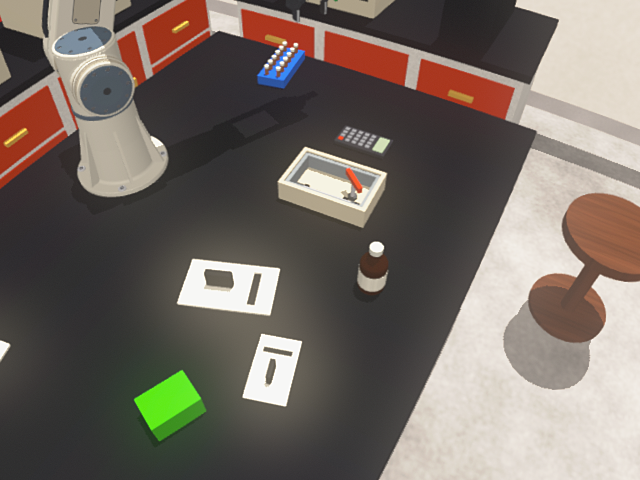

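View pics/top0.png

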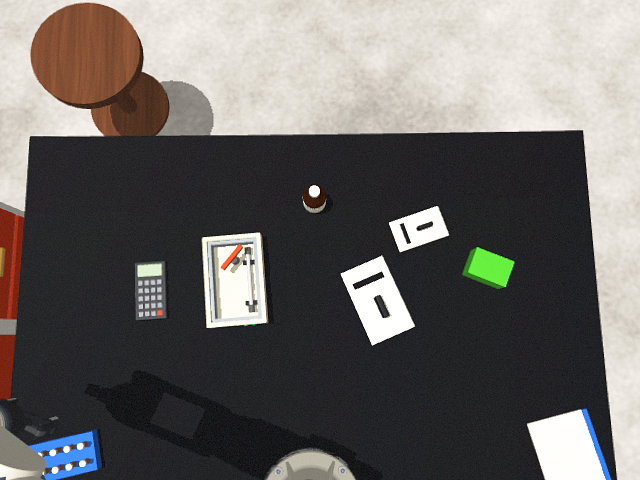

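The job needs the larger cream plate, with its handle at top px (381,306) and scene px (218,278). The look-alike is the smaller plate at top (424,226) and scene (271,371). The papery block at bottom right, top (565,450), is also not it. Now I'll fit the poses and check the choice in a crop.

```bash
cat > h.py <<'E'
from rig import r
import cv2,numpy as np
from scipy.optimize import least_squares
def proj(P,n):
    i=r.camera_info(n);T=np.linalg.inv(i["pose"]);K=np.array([[i["fx"],0,i["cx"]],[0,i["fy"],i["cy"]],[0,0,1]])
    return cv2.projectPoints(np.float64(P).reshape(-1,3),cv2.Rodrigues(T[:3,:3])[0],T[:3,3],K,np.array(i["distortion"]))[0][:,0]
def rotz(a): return np.array([[np.cos(a),-np.sin(a),0],[np.sin(a),np.cos(a),0],[0,0,1]])
def cuboid(c,yaw,sx,sy,z0,z1):
    P=np.array([[a*sx/2,b*sy/2,z] for a in(-1,1) for b in(-1,1) for z in(z0,z1)])
    return P@rotz(yaw).T+[c[0],c[1],0]
def contour(img,box,test,pad=8):
    l,t,R,b=[int(v) for v in box];m=np.zeros(img.shape[:2],np.uint8)
    s=np.s_[max(t-pad,0):b+pad,max(l-pad,0):R+pad];m[s]=test(img[s].astype(int))
    n,L,st,_=cv2.connectedComponentsWithStats(m);k=1+np.argmax(st[1:,4]);m=(L==k).astype(np.uint8)
    h=cv2.convexHull(cv2.findContours(m,cv2.RETR_EXTERNAL,cv2.CHAIN_APPROX_NONE)[0][0])[:,0].astype(float)
    q=[];
    for a,b2 in zip(h,np.roll(h,-1,0)):
        k=max(int(np.hypot(*(b2-a))),1);q+=[a+(b2-a)*j/k for j in range(k)]
    return np.array(q)
def fit(cons,p0,size,free=3):
    # cons {cam:contour pts}; mask contour lies ~0.5px inside the true edge
    def f(p):
        o=[]
        for n,c in cons.items():
            H=cv2.convexHull(proj(cuboid(p[:2],p[2],*size),n).astype(np.float32))
            o+=[cv2.pointPolygonTest(H,(float(x),float(y)),True)-.5 for x,y in c]
        return o
    s=least_squares(f,p0,loss="soft_l1",diff_step=1e-4,x_scale=[10,10,.1]);return s.x,np.sqrt(np.mean(np.square(f(s.x))))
bright=lambda a:a.min(2)>95
orange=lambda a:(a[...,2]>130)&(a[...,2]-a[...,0]>80)&(a[...,2]-a[...,1]>70)
E
cat > m.py <<'E'
from h import *
I={n:cv2.imread(f"pics/{n}0.png") for n in("scene","top")}
def go(name,bx,test,p0,size):
    C={n:contour(I[n],bx[n],test) for n in bx}
    for sub in (["top"],["scene"],["top","scene"]):
        x,e=fit({n:C[n] for n in sub},p0,size);print(name,sub,np.round(x,3),round(e,2))
    return x,C
b,Cb=go("box",dict(scene=(277,145,390,227),top=(203,236,269,328)),bright,[370,190,0.05],(228,148,0,56))
g,Cg=go("guard",dict(scene=(177,257,282,319),top=(340,255,414,344)),bright,[330,-130,.45],(200,120,0,6))
piv=(rotz(b[2])@[55,0,0])[:2]+b[:2]
t,Ct=go("tog",dict(scene=(345,168,362,200),top=(220,242,243,272)),orange,[*piv,b[2]-.7],(76,12,59,77))
print("pivot",piv,"handle",(rotz(g[2])@[-20,0,0])[:2]+g[:2],"seat",(rotz(b[2])@[-20,0,0])[:2]+b[:2])
im=I["top"].copy()
im=cv2.resize(im[170:355,190:460],None,fx=2.9,fy=2.9,interpolation=cv2.INTER_CUBIC)
def dr(P,col):
    H=cv2.convexHull(proj(P,"top").astype(np.float32))[:,0]
    cv2.polylines(im,[np.int32((H+.5-[190,170])*2.9)],1,col,1)
dr(cuboid(b[:2],b[2],228,148,0,56),(0,255,0));dr(cuboid(g[:2],g[2],200,120,0,6),(0,0,255))
gs=(rotz(g[2])@[55,0,0])[:2]+g[:2];dr(cuboid(gs,g[2],18,86,3,3.1),(255,0,255))
gh=(rotz(g[2])@[-20,0,0])[:2]+g[:2];dr(cuboid(gh,g[2],60,16,6,50),(0,255,255))
dr(cuboid(t[:2],t[2],12,76,59,77) if 0 else cuboid(t[:2],t[2],76,12,59,77),(255,0,0))
cv2.imwrite("pics/crop1.png",im)
E
python3 m.py
```

```text
box ['top'] [5.47666e+02 1.88675e+02 7.40000e-02] 0.66
box ['scene'] [5.47371e+02 1.87175e+02 6.80000e-02] 0.85
box ['top', 'scene'] [5.47455e+02 1.88246e+02 7.20000e-02] 0.78
guard ['top'] [ 495.172 -179.042   -2.74 ] 0.96
guard ['scene'] [ 494.811 -179.047   -2.754] 1.28
guard ['top', 'scene'] [ 494.98  -179.034   -2.747] 1.15
tog ['top'] [602.511 192.12   -0.674] 0.22
tog ['scene'] [602.328 192.652  -0.694] 0.31
tog ['top', 'scene'] [602.505 192.285  -0.684] 0.28
pivot [602.31173447 192.21066399] handle [ 513.44178541 -171.34220784] seat [527.50683554 186.80445489]
```

View pics/crop1.png

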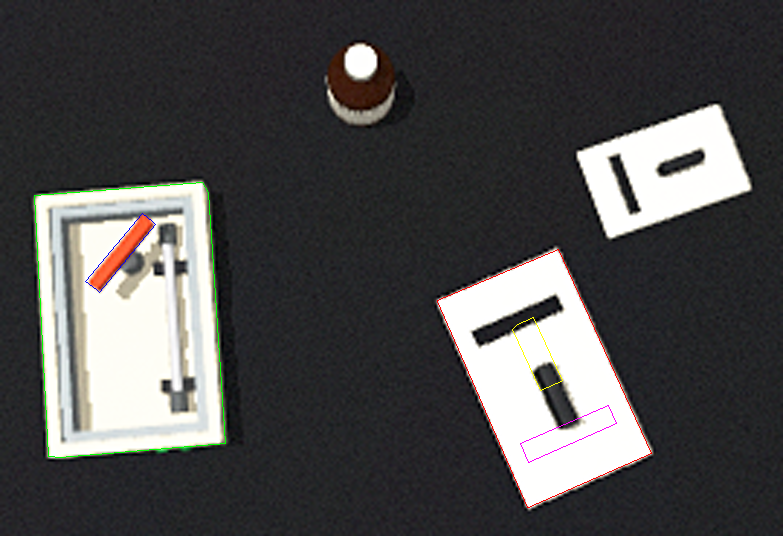

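The crop shows the red outline matching the 200 x 120 mm plate, at about (545,380) in the crop. That is the right part, but its yaw is flipped: the slot lies towards the far side, so the true yaw is 0.394. The box and toggle fits agree in both cameras, with the toggle at about 47° and its pivot within 0.3 mm of where the box pose puts it.

```bash
cat > mv.py <<'E'
import sys,numpy as np
from h import rotz
# commanded x y z yaw -> target x y z yaw : shift in tool axes (m), turn about tool z (deg)
def d(c,t):
    y=c[3];D=np.subtract(t[:3],c[:3])
    e=(t[3]-y+np.pi)%(2*np.pi)-np.pi
    return np.round([(np.cos(y)*D[0]+np.sin(y)*D[1])/1e3,(np.sin(y)*D[0]-np.cos(y)*D[1])/1e3,-D[2]/1e3,-np.degrees(e)],4)
def after(c,m):
    y=c[3];return np.round([c[0]+1e3*(np.cos(y)*m[0]+np.sin(y)*m[1]),c[1]+1e3*(np.sin(y)*m[0]-np.cos(y)*m[1]),c[2]-1e3*m[2],y-np.radians(m[3])],4)
E
python3 -c "
from mv import *
print(d([257.585,569.454,232.081,2.717],[602.4,192.2,150,2.457]))"
```

```text
[-0.4696 -0.2017  0.0821 14.8969]
```

Emit:
carry_out:
  delta_pos:
    - [-0.05,-0.0215,0.0]
    - [-0.1,-0.043,0.0]
    - [-0.15,-0.0645,0.0]
    - [-0.2,-0.086,0.0]
    - [-0.25,-0.1075,0.0]
    - [-0.3,-0.129,0.0]
    - [-0.35,-0.1505,0.0]
    - [-0.4,-0.172,0.0]
  rot:
    - [0,0,2]
    - [0,0,4]
    - [0,0,6]
    - [0,0,8]
    - [0,0,10]
    - [0,0,12]
    - [0,0,14]
    - [0,0,14.9]
  claw: 0.04
  grip_force: 25

```text
clock: 1.8
eef_pos: [552.3, 246.5, 232.3]
tcp_rot: [3.141, 0.0, 2.456]
contact_force: [1.2, -0.2, 0.1]
opening: 0.467
grasp_force: 0.0
```

```bash
python3 -c "
from mv import *
from rig import r
s=r.sense();print(s['eef_pos'],s['tcp_rot'],s['qpos'],s['opening'],r.tips_ahead)
c=after([257.585,569.454,232.081,2.717],[-.4,-.172,0,14.9]);print(c)
print(d(c,[602.4,192.2,120,2.457]))"
```

```text
[552.26969643 246.47283675 232.27737358] [3.14113578e+00 1.37088301e-04 2.45594480e+00] [ 4.17237409e-01  3.21386744e-01  1.67847139e+00  9.20695914e-05
  1.14126492e+00 -4.67949414e-01] 0.46686768805514745 25.0
[551.2123 247.9466 232.081    2.4569]
[-0.0749 -0.0108  0.1121 -0.0057]
```

Emit:
carry_out:
  delta_pos:
    - [-0.037,-0.005,0.02]
    - [-0.075,-0.011,0.06]
    - [-0.075,-0.011,0.11]
    - [-0.075,-0.011,0.13]
    - [-0.075,-0.011,0.141]
    - [-0.075,-0.011,0.141]
    - [-0.075,-0.011,0.141]
  rot:
    - [0,0,0]
    - [0,0,0]
    - [0,0,0]
    - [0,0,0]
    - [0,0,0]
    - [0,0,0]
    - [0,0,0]

```text
clock: 2.68
eef_pos: [603.2, 192.7, 92.7]
tcp_rot: [3.139, 0.001, 2.457]
contact_force: [-1.0, -1.1, -0.3]
opening: 0.471
grasp_force: 0.0
```

Emit:
carry_out:
  delta_pos:
    - [0,0,0.001]
    - [0,0,0.003]
    - [0,0,0.003]
    - [0,0,0.003]
  rot:
    - [0,0,0]
    - [0,0,0]
    - [0,0,0]
    - [0,0,0]
  claw: 0.0

```text
clock: 3.18
eef_pos: [602.3, 191.9, 88.1]
tcp_rot: [-3.142, 0.0, 2.457]
contact_force: [-0.3, 0.4, 0.0]
opening: -0.004
grasp_force: 0.0
```

```bash
python3 -c "
from h import *
s=r.sense();print(s['eef_pos'],s['tcp_rot'],s['contact_force'],s['wrist_torque'],s['opening'],s['grasp_force'])
im=r.grab_frame('scene');cv2.imwrite('pics/s1.png',cv2.resize(im[90:260,230:450],None,fx=3.5,fy=3.5))"
```

```text
[602.2959711  191.90188926  88.0917869 ] [-3.14157455e+00  1.34662607e-05  2.45672195e+00] [-0.34688846  0.38955259  0.04499788] [-0.04695686  0.00034401  0.04421159] -0.0035320535184214436 0.0
```

View pics/s1.png

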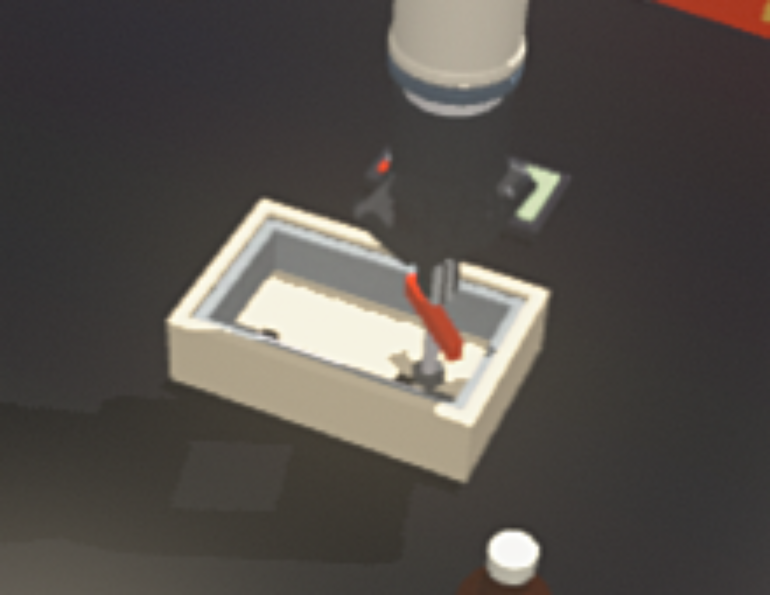

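```bash
python3 -c "
from h import *
for z in(63,77,90):print(z,(proj([602.3,192,z],'scene')-[230,90])*3.5)
for z in(59,77):print(proj(cuboid((602.4,192.2),-.684,76,.1,z,z+.1),'scene')[::4]*3.5-np.array([230,90])*3.5)
s=r.sense();print(s['opening'],s['grasp_force'],r.tips_ahead)"
```

```text
63 [[431.88531351 319.49707612]]
77 [[433.14998434 304.52850005]]
90 [[434.34109143 290.40680324]]
[[410.03244067 289.00992526]
 [454.23216686 359.61838316]]
[[411.39066732 269.82211829]
 [456.14517397 340.42800871]]
0.0008963373096144358 0.0 25.0
```

```bash
python3 -c "
from h import *
a=r.grab_frame('scene')[140:210,310:400];b=r.grab_frame('top')[215:285,195:285]
f=lambda m:cv2.resize(cv2.convertScaleAbs(m,alpha=1.8,beta=25),(400*90//70,400),interpolation=cv2.INTER_CUBIC)[:,:400] if 0 else cv2.resize(cv2.convertScaleAbs(m,alpha=1.7,beta=30),(400,311),interpolation=cv2.INTER_CUBIC)
cv2.imwrite('pics/s2.png',np.hstack([f(a),f(b)]))"
```

```text
(no output)
```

View pics/s2.png

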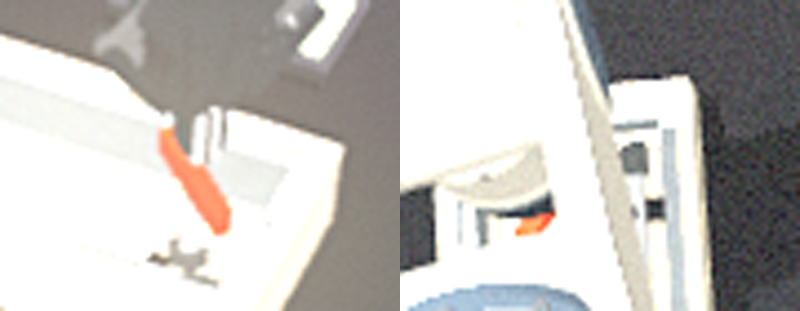

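Emit:
carry_out:
  delta_pos:
    - [0,0,0.001]
    - [0,0,0.002]
    - [0,0,0.003]
    - [0,0,0.003]
  rot:
    - [0,0,0]
    - [0,0,0]
    - [0,0,0]
    - [0,0,0]

```text
clock: 3.82
eef_pos: [602.2, 191.9, 84.9]
tcp_rot: [-3.141, -0.0, 2.457]
contact_force: [-0.4, -0.2, 0.9]
opening: 0.003
grasp_force: 0.0
```

Emit:
carry_out:
  delta_pos:
    - [0,0,0]
    - [0,0,0]
    - [0,0,0]
    - [0,0,0]
  rot:
    - [0,0,0]
    - [0,0,0]
    - [0,0,0]
    - [0,0,0]
  claw: 0.06

```text
clock: 4.32
eef_pos: [602.3, 191.9, 85.1]
tcp_rot: [3.142, 0.0, 2.457]
contact_force: [0.6, 0.4, -0.3]
opening: 0.702
grasp_force: 0.0
```

```bash
python3 -c "
from h import *
print(r.sense()['opening'],r.sense()['contact_force'])
a=cv2.resize(cv2.convertScaleAbs(r.grab_frame('scene')[130:220,300:410],alpha=2.2,beta=30),None,fx=6,fy=6,interpolation=cv2.INTER_CUBIC)
for z,c in((60,(255,0,0)),(85,(0,255,0))):
  for k in(-1,1):
    y=2.457;P=[602.2+k*30*np.sin(y),191.9-k*30*np.cos(y),z];q=(proj(P,'scene')[0]-[300,130]+.5)*6;cv2.circle(a,tuple(int(v) for v in q),4,c,1)
cv2.imwrite('pics/s3.png',a)"
```

```text
0.7016803912707091 [ 0.6074619  0.3857874 -0.2690706]
```

View pics/s3.png

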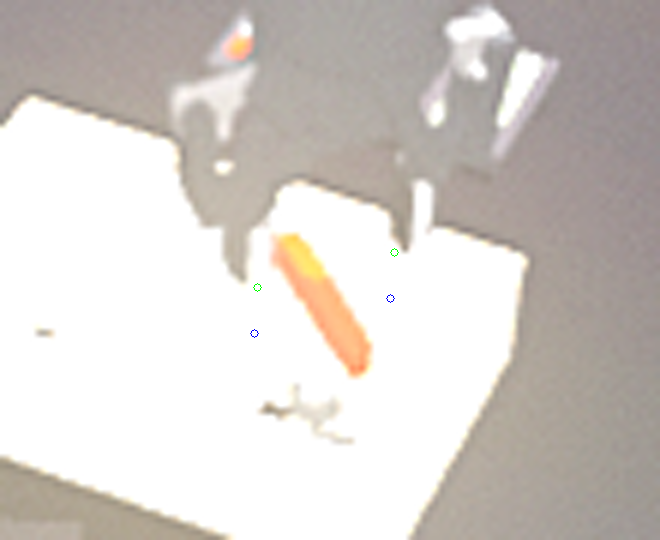

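The image shows the fingertips at (240,278) and (407,248), about 85 mm up with the TCP at 85. When I shut them they passed above the bar. I'll go lower and close again.

Emit:
carry_out:
  delta_pos:
    - [0,0,0.0]
    - [0,0,0.0]
    - [0,0,0.002]
    - [0,0,0.005]
    - [0,0,0.009]
    - [0,0,0.013]
    - [0,0,0.013]
  rot:
    - [0,0,0]
    - [0,0,0]
    - [0,0,0]
    - [0,0,0]
    - [0,0,0]
    - [0,0,0]
    - [0,0,0]
  claw: 0.04

```text
clock: 5.25
eef_pos: [601.9, 191.8, 71.5]
tcp_rot: [-3.141, -0.0, 2.457]
contact_force: [0.1, -0.2, 0.4]
opening: 0.468
grasp_force: 0.0
```

Emit:
carry_out:
  delta_pos:
    - [0,0,0]
    - [0,0,0]
    - [0,0,0]
    - [0,0,0]
  rot:
    - [0,0,0]
    - [0,0,0]
    - [0,0,0]
    - [0,0,0]
  claw: 0.0

```text
clock: 5.75
eef_pos: [602.5, 192.0, 72.3]
tcp_rot: [3.141, 0.0, 2.457]
contact_force: [-0.2, 1.6, 1.6]
opening: 0.127
grasp_force: 27.2
```

Emit:
carry_out:
  delta_pos:
    - [0,0,0]
    - [0,0,0]
    - [0,0,0]
    - [0,0,0]
    - [0,0,0]
    - [0,0,0]
    - [0,0,0]
    - [0,0,0]
  rot:
    - [0,0,7]
    - [0,0,14]
    - [0,0,21]
    - [0,0,28]
    - [0,0,35]
    - [0,0,42]
    - [0,0,46]
    - [0,0,48.5]

```text
clock: 6.75
eef_pos: [602.2, 191.9, 72.3]
tcp_rot: [3.142, 0.0, 1.609]
contact_force: [-0.6, 0.3, 2.6]
opening: 0.127
grasp_force: 29.1
```

Emit:
carry_out:
  delta_pos:
    - [0,0,0]
    - [0,0,0]
  rot:
    - [0,0,0]
    - [0,0,0]

```text
clock: 7.0
eef_pos: [602.2, 191.9, 72.3]
tcp_rot: [-3.142, 0.0, 1.612]
contact_force: [-0.6, -0.2, 3.2]
opening: 0.121
grasp_force: 28.7
```

```bash
python3 -c "
from rig import r
s=r.sense();print(s['wrist_torque'],s['contact_force'],s['tcp_rot'],s['eef_pos'])"
```

```text
[-0.03885256  0.26694954  0.42864627] [-0.61459503 -0.15690892  3.22296229] [-3.14155660e+00  1.22786383e-04  1.61158354e+00] [602.24307216 191.91377897  72.25772378]
```

```bash
python3 -c "
from mv import *
c=after([551.2123,247.9466,232.081,2.4569],[-.075,-.011,.160,48.5]);print(c)
print(d(c,[476.5,-186.7,140,.394]))
from h import *
x=r.recognise('bottle_center','top')[:1]
"
```

```text
[602.3515 191.9932  72.081    1.6104]
[-3.73400e-01 -1.40700e-01 -6.79000e-02  6.96946e+01]
```

Emit:
carry_out:
  delta_pos:
    - [0,0,0]
    - [0,0,0]
    - [0,0,-0.02]
    - [0,0,-0.07]
    - [0,0,-0.1]
  rot:
    - [0,0,0]
    - [0,0,0]
    - [0,0,0]
    - [0,0,0]
    - [0,0,0]
  claw: 0.05

```text
clock: 7.68
eef_pos: [603.3, 192.3, 175.7]
tcp_rot: [3.139, -0.001, 1.61]
contact_force: [-0.4, -0.7, -0.1]
opening: 0.582
grasp_force: 0.0
```

Emit:
carry_out:
  delta_pos:
    - [-0.045,-0.017,0]
    - [-0.09,-0.034,0]
    - [-0.14,-0.053,0]
    - [-0.19,-0.072,0]
    - [-0.24,-0.091,0]
    - [-0.29,-0.11,0]
    - [-0.34,-0.128,0]
    - [-0.373,-0.141,0]
  rot:
    - [0,0,9]
    - [0,0,18]
    - [0,0,27]
    - [0,0,36]
    - [0,0,45]
    - [0,0,54]
    - [0,0,63]
    - [0,0,69.7]

```text
clock: 8.68
eef_pos: [475.7, -188.5, 173.6]
tcp_rot: [3.14, -0.001, 0.388]
contact_force: [0.3, 1.1, 0.6]
opening: 0.589
grasp_force: 0.0
```

Emit:
carry_out:
  delta_pos:
    - [0,0,0]
    - [0,0,0.02]
    - [0,0,0.05]
    - [0,0,0.07]
  rot:
    - [0,0,0]
    - [0,0,0]
    - [0,0,0]
    - [0,0,0]

```text
clock: 9.18
eef_pos: [476.4, -185.4, 101.9]
tcp_rot: [-3.142, -0.0, 0.396]
contact_force: [0.3, 0.2, -0.2]
opening: 0.587
grasp_force: 0.0
```

```bash
python3 -c "
from h import *
im={n:r.grab_frame(n) for n in('scene','top')};[cv2.imwrite(f'pics/{n}1.png',im[n]) for n in im]
s=r.sense();print(s['eef_pos'],s['tcp_rot'],s['qpos'])
c=contour(im['scene'],(345,160,370,200),orange)
print(fit({'scene':c},[602.4,192.2,-1.5],(76,12,59,77)))
# guard handle in original scene: dark pixels hull
I=cv2.imread('pics/scene0.png')
for n,bx in(('scene',(204,268,234,293)),('top',(373,295,392,320))):
  I=cv2.imread(f'pics/{n}0.png');c=contour(I,bx,lambda a:a.max(2)<110,2)
  print(n,fit({n:c},[476.5,-186.7,.394],(60,16,6,50)))
"
```

```text
[ 475.38730994 -185.06903118  101.04793349] [-3.13949558e+00  1.81965705e-03  3.95670187e-01] [-3.74350083e-01  3.50581339e-01  1.98545479e+00  3.30131677e-04
  8.08322755e-01  8.00549609e-01]
(array([601.79088459, 192.41320135,  -1.4745333 ]), np.float64(0.2636730092842825))
scene (array([ 4.76309694e+02, -1.86342415e+02,  2.81161579e-01]), np.float64(1.2650670352662334))
top (array([ 4.76426895e+02, -1.87007716e+02,  4.17514108e-01]), np.float64(0.2211306445506422))
```

Emit:
carry_out:
  delta_pos:
    - [0,0,0.03]
    - [0,0,0.05]
    - [0,0,0.063]
    - [0,0,0.068]
    - [0,0,0.072]
    - [0,0,0.072]
  rot:
    - [0,0,0]
    - [0,0,0]
    - [0,0,0]
    - [0,0,0]
    - [0,0,0]
    - [0,0,0]

```text
clock: 10.02
eef_pos: [476.4, -186.4, 30.4]
tcp_rot: [3.141, -0.0, 0.394]
contact_force: [-0.9, 0.2, 0.2]
opening: 0.587
grasp_force: 0.0
```

Emit:
carry_out:
  delta_pos:
    - [0,0,0]
    - [0,0,0]
    - [0,0,0]
    - [0,0,0]
  rot:
    - [0,0,0]
    - [0,0,0]
    - [0,0,0]
    - [0,0,0]
  claw: 0.0
  grip_force: 60

```text
clock: 10.52
eef_pos: [476.4, -186.5, 30.6]
tcp_rot: [3.141, -0.0, 0.394]
contact_force: [-0.7, -0.7, 4.6]
opening: 0.168
grasp_force: 59.6
```

```bash
python3 -c "
from mv import *
c=after([602.3515,191.9932,172.081,1.6104],[-.373,-.141,.142,69.7]);print(c)
t=[527.5,186.8,180.1,.072];print(d(c,t))"
```

```text
[ 4.762304e+02 -1.862970e+02  3.008100e+01  3.939000e-01]
[ 0.1905 -0.3248 -0.15   18.4435]
```

Emit:
carry_out:
  delta_pos:
    - [0,0,-0.005]
    - [0,0,-0.015]
    - [0,0,-0.04]
    - [0,0,-0.08]
    - [0,0,-0.12]
    - [0,0,-0.15]
    - [0,0,-0.15]
  rot:
    - [0,0,0]
    - [0,0,0]
    - [0,0,0]
    - [0,0,0]
    - [0,0,0]
    - [0,0,0]
    - [0,0,0]

```text
clock: 11.4
eef_pos: [477.5, -186.9, 182.6]
tcp_rot: [3.138, -0.004, 0.394]
contact_force: [1.4, -1.0, -2.7]
opening: 0.169
grasp_force: 58.9
```

Emit:
carry_out:
  delta_pos:
    - [0.012,-0.02,0]
    - [0.033,-0.056,0]
    - [0.058,-0.099,0]
    - [0.083,-0.142,0]
    - [0.108,-0.184,0]
    - [0.133,-0.227,0]
    - [0.156,-0.266,0]
    - [0.172,-0.293,0]
  rot:
    - [0,0,1]
    - [0,0,3]
    - [0,0,6]
    - [0,0,9]
    - [0,0,12]
    - [0,0,15]
    - [0,0,17]
    - [0,0,18.4]

```text
clock: 12.4
eef_pos: [521.6, 152.0, 178.5]
tcp_rot: [3.141, 0.002, 0.073]
contact_force: [1.0, -0.1, -2.7]
opening: 0.171
grasp_force: 59.0
```

```bash
python3 -c "
from mv import *
c=after([476.2304,-186.297,180.081,.3939],[.172,-.293,0,18.4]);print(c)
t=[527.5,186.8,140.1,.072];print(d(c,t))"
```

```text
[5.226073e+02 1.502772e+02 1.800810e+02 7.280000e-02]
[ 0.0075 -0.0361  0.04    0.0458]
```

Emit:
carry_out:
  delta_pos:
    - [0.003,-0.015,0]
    - [0.0075,-0.036,0.01]
    - [0.0075,-0.036,0.03]
    - [0.0075,-0.036,0.04]
    - [0.0075,-0.036,0.04]
    - [0.0075,-0.036,0.04]
  rot:
    - [0,0,0]
    - [0,0,0]
    - [0,0,0]
    - [0,0,0]
    - [0,0,0]
    - [0,0,0]

```text
clock: 13.15
eef_pos: [527.7, 186.5, 140.4]
tcp_rot: [-3.141, -0.0, 0.072]
contact_force: [-0.8, 0.2, -2.7]
opening: 0.173
grasp_force: 58.9
```

```bash
python3 -c "
from h import *
im={n:r.grab_frame(n) for n in('scene','top')};[cv2.imwrite(f'pics/{n}2.png',im[n]) for n in im]
s=r.sense();print(s['eef_pos'],s['tcp_rot'])
a=cv2.resize(im['scene'][80:260,240:440],None,fx=3,fy=3,interpolation=cv2.INTER_CUBIC)
z=s['eef_pos'][2]-30.5;g=(rotz(.072)@[20,0,0])[:2]+s['eef_pos'][:2]
H=cv2.convexHull(proj(cuboid(g,.072,200,120,z,z+6),'scene').astype(np.float32))[:,0]
cv2.polylines(a,[np.int32((H+.5-[240,80])*3)],1,(0,0,255),1)
g=(rotz(.072)@[75,0,0])[:2]+s['eef_pos'][:2]
H=cv2.convexHull(proj(cuboid(g,.072,18,86,z+6,z+6.1),'scene').astype(np.float32))[:,0]
cv2.polylines(a,[np.int32((H+.5-[240,80])*3)],1,(255,0,255),1)
b=cv2.resize(im['top'][200:340,180:300],None,fx=3.857,fy=3.857)[:,:200*2]
cv2.imwrite('pics/s4.png',np.hstack([a,np.pad(b,((0,0),(0,0),(0,0)))[:,:200]]))"
```

```text
[527.87609042 186.61287566 140.733268  ] [-3.14127579e+00 -1.07931537e-03  7.21977412e-02]
```

View pics/s4.png

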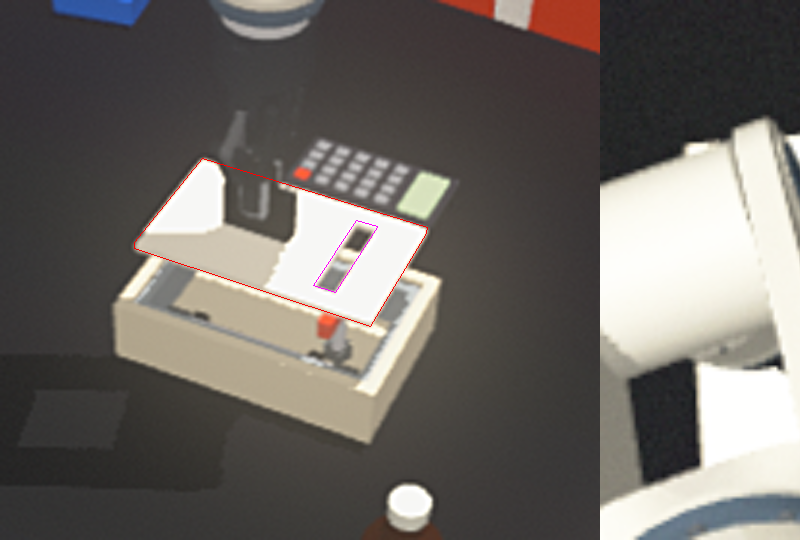

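The predicted plate and slot outlines (slot about px (347,256)) match the picture to within a pixel. Lowering in stages.

Emit:
carry_out:
  delta_pos:
    - [0,0,0.01]
    - [0,0,0.02]
    - [0,0,0.028]
    - [0,0,0.032]
    - [0,0,0.036]
    - [0,0,0.039]
    - [0,0,0.041]
    - [0,0,0.041]
  rot:
    - [0,0,0]
    - [0,0,0]
    - [0,0,0]
    - [0,0,0]
    - [0,0,0]
    - [0,0,0]
    - [0,0,0]
    - [0,0,0]

```text
clock: 14.25
eef_pos: [527.4, 186.7, 99.0]
tcp_rot: [3.142, 0.0, 0.073]
contact_force: [0.8, 0.3, -2.4]
opening: 0.172
grasp_force: 59.0
```

Emit:
carry_out:
  delta_pos:
    - [0,0,0.002]
    - [0,0,0.004]
    - [0,0,0.006]
    - [0,0,0.008]
    - [0,0,0.01]
    - [0,0,0.01]
  rot:
    - [0,0,0]
    - [0,0,0]
    - [0,0,0]
    - [0,0,0]
    - [0,0,0]
    - [0,0,0]

```text
clock: 15.0
eef_pos: [527.3, 186.6, 88.9]
tcp_rot: [3.141, 0.0, 0.073]
contact_force: [0.7, -1.1, -2.7]
opening: 0.173
grasp_force: 59.0
```

Past the bar top with no contact; the underside is at about 58.5. On to the ledge.

Emit:
carry_out:
  delta_pos:
    - [0,0,0.001]
    - [0,0,0.002]
    - [0,0,0.003]
    - [0,0,0.004]
    - [0,0,0.005]
    - [0,0,0.005]
  rot:
    - [0,0,0]
    - [0,0,0]
    - [0,0,0]
    - [0,0,0]
    - [0,0,0]
    - [0,0,0]

```text
clock: 15.75
eef_pos: [527.3, 186.6, 84.0]
tcp_rot: [3.142, 0.0, 0.073]
contact_force: [-0.5, 0.3, -2.3]
opening: 0.17
grasp_force: 59.0
```

Emit:
carry_out:
  delta_pos:
    - [0,0,0.001]
    - [0,0,0.002]
    - [0,0,0.0025]
    - [0,0,0.003]
    - [0,0,0.003]
    - [0,0,0.003]
  rot:
    - [0,0,0]
    - [0,0,0]
    - [0,0,0]
    - [0,0,0]
    - [0,0,0]
    - [0,0,0]

```text
clock: 16.5
eef_pos: [527.4, 186.7, 81.1]
tcp_rot: [-3.142, -0.0, 0.073]
contact_force: [-0.5, -0.4, -2.1]
opening: 0.178
grasp_force: 59.0
```

Emit:
carry_out:
  delta_pos:
    - [0,0,0.0005]
    - [0,0,0.001]
    - [0,0,0.001]
    - [0,0,0.001]
  rot:
    - [0,0,0]
    - [0,0,0]
    - [0,0,0]
    - [0,0,0]

```text
clock: 17.0
eef_pos: [527.5, 186.7, 80.6]
tcp_rot: [-3.142, -0.0, 0.073]
contact_force: [-2.3, -1.0, 5.1]
opening: 0.175
grasp_force: 60.1
```

Emit:
carry_out:
  delta_pos:
    - [0,0,0]
    - [0,0,0]
    - [0,0,0]
    - [0,0,-0.02]
    - [0,0,-0.05]
    - [0,0,-0.07]
    - [0,0,-0.07]
  rot:
    - [0,0,0]
    - [0,0,0]
    - [0,0,0]
    - [0,0,0]
    - [0,0,0]
    - [0,0,0]
    - [0,0,0]
  claw: 0.045

```text
clock: 17.88
eef_pos: [528.4, 187.0, 151.4]
tcp_rot: [-3.141, -0.003, 0.073]
contact_force: [-0.2, 0.7, -0.4]
opening: 0.523
grasp_force: 0.0
```

```bash
python3 -c "
from h import *
from mv import d,after
im=r.grab_frame('scene');cv2.imwrite('pics/scene3.png',im)
a=cv2.resize(im[120:240,260:410],None,fx=5,fy=5,interpolation=cv2.INTER_CUBIC)
g=(547.5,188.2)
def dr(P,c):
  H=cv2.convexHull(proj(P,'scene').astype(np.float32))[:,0];cv2.polylines(a,[np.int32((H+.5-[260,120])*5)],1,c,1)
dr(cuboid(g,.072,200,120,56,56.1),(0,0,255));dr(cuboid((602.3,192.2),.072,12,76,77,77.1),(255,0,0))
cv2.imwrite('pics/s5.png',a)
c=contour(im,(340,160,375,200),orange);print(fit({'scene':c},[602.3,192.2,-1.5],(76,12,62,77)))
c=after([522.6073,150.2772,180.081,.0728],[.0075,-.036,.03,0]);c=after(c,[0,0,0,0]);print(c,r.sense()['eef_pos'])
print(d(c,[602.3,192.2,150,1.642]))"
```

```text
(array([603.02679124, 190.29764873,  -1.47851838]), np.float64(0.2705462519824253))
[5.274689e+02 1.867274e+02 1.500810e+02 7.280000e-02] [527.65820999 186.77259503 150.25376426]
[ 7.50000e-02 -0.00000e+00  1.00000e-04 -8.99085e+01]
```

View pics/s5.png

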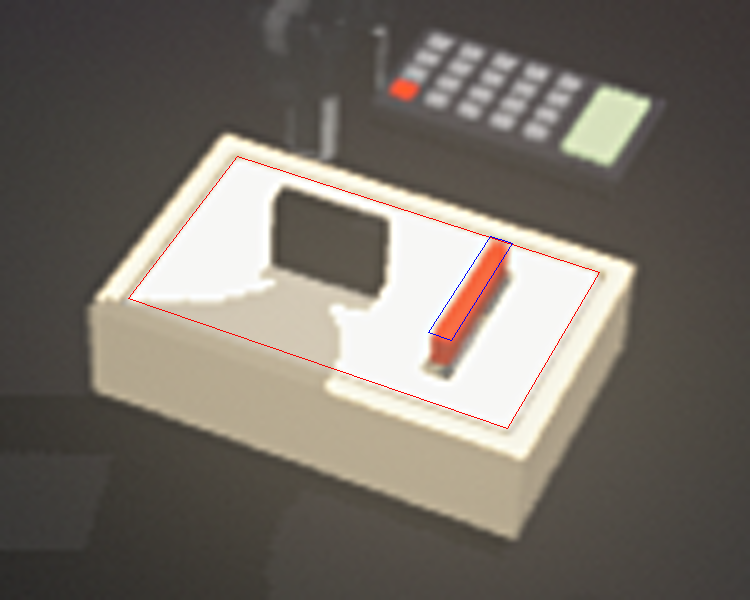

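The guard is home: the plate edges coincide with the predicted flush outline, the handle is at (330,240), and the orange bar stands through the slot at (470,300). Now locking.

Emit:
carry_out:
  delta_pos:
    - [0.02,0,0]
    - [0.05,0,0]
    - [0.075,0,0]
    - [0.075,0,0]
    - [0.075,0,0]
    - [0.075,0,0]
    - [0.075,0,0]
    - [0.075,0,0]
  rot:
    - [0,0,-10]
    - [0,0,-20]
    - [0,0,-30]
    - [0,0,-40]
    - [0,0,-50]
    - [0,0,-60]
    - [0,0,-70]
    - [0,0,-80]
  claw: 0.03

```text
clock: 18.92
eef_pos: [601.4, 191.9, 148.3]
tcp_rot: [-3.14, 0.001, 1.475]
contact_force: [-0.0, 0.2, 0.3]
opening: 0.354
grasp_force: 0.0
```

Emit:
carry_out:
  delta_pos:
    - [0,0,0]
    - [0,0,0.0]
    - [0,0,0.02]
    - [0,0,0.045]
    - [0,0,0.062]
    - [0,0,0.07]
    - [0,0,0.077]
    - [0,0,0.077]
  rot:
    - [0,0,-9.9]
    - [0,0,-9.9]
    - [0,0,-9.9]
    - [0,0,-9.9]
    - [0,0,-9.9]
    - [0,0,-9.9]
    - [0,0,-9.9]
    - [0,0,-9.9]

```text
clock: 19.92
eef_pos: [602.2, 192.1, 72.9]
tcp_rot: [-3.141, 0.0, 1.641]
contact_force: [-0.1, -0.2, 0.8]
opening: 0.355
grasp_force: 0.0
```

Emit:
carry_out:
  delta_pos:
    - [0,0,0]
    - [0,0,0]
    - [0,0,0]
    - [0,0,0]
  rot:
    - [0,0,0]
    - [0,0,0]
    - [0,0,0]
    - [0,0,0]
  claw: 0.0
  grip_force: 25

```text
clock: 20.42
eef_pos: [602.3, 192.2, 73.7]
tcp_rot: [3.141, -0.0, 1.642]
contact_force: [-1.7, 0.7, 6.1]
opening: 0.125
grasp_force: 26.4
```

Emit:
carry_out:
  delta_pos:
    - [0,0,0]
    - [0,0,0]
    - [0,0,0]
    - [0,0,0]
    - [0,0,0]
    - [0,0,0]
    - [0,0,0]
    - [0,0,0]
  rot:
    - [0,0,-8]
    - [0,0,-16]
    - [0,0,-24]
    - [0,0,-32]
    - [0,0,-40]
    - [0,0,-48]
    - [0,0,-56]
    - [0,0,-64]

```text
clock: 21.42
eef_pos: [602.3, 192.3, 73.7]
tcp_rot: [3.141, 0.0, 2.763]
contact_force: [-2.6, 0.1, 5.2]
opening: 0.124
grasp_force: 26.4
```

Emit:
carry_out:
  delta_pos:
    - [0,0,0]
    - [0,0,0]
    - [0,0,0]
    - [0,0,0]
    - [0,0,0]
    - [0,0,0]
    - [0,0,0]
  rot:
    - [0,0,-8]
    - [0,0,-16]
    - [0,0,-22]
    - [0,0,-26]
    - [0,0,-28]
    - [0,0,-28]
    - [0,0,-28]

```text
clock: 22.3
eef_pos: [602.3, 192.3, 73.7]
tcp_rot: [3.141, 0.0, -3.037]
contact_force: [-3.3, 1.2, 5.6]
opening: 0.125
grasp_force: 26.8
```

```bash
python3 -c "
from rig import r
s=r.sense();print(s['wrist_torque'],s['contact_force'],s['tcp_rot'],s['eef_pos'])"
```

```text
[-0.0327992   0.52187685 -0.37782573] [-3.3442072   1.15876294  5.6220343 ] [ 3.14114290e+00  4.32483589e-04 -3.03662350e+00] [602.30942036 192.28687862  73.72948043]
```

Emit:
carry_out:
  delta_pos:
    - [0,0,0]
    - [0,0,0]
    - [0,0,0]
    - [0,0,-0.02]
    - [0,0,-0.06]
    - [0,0,-0.11]
    - [0,0,-0.16]
    - [0,0,-0.16]
  rot:
    - [0,0,0]
    - [0,0,0]
    - [0,0,0]
    - [0,0,0]
    - [0,0,0]
    - [0,0,0]
    - [0,0,0]
    - [0,0,0]
  claw: 0.035

```text
clock: 23.3
eef_pos: [604.8, 192.9, 239.3]
tcp_rot: [3.14, 0.009, -3.036]
contact_force: [0.6, -0.4, 0.6]
opening: 0.412
grasp_force: 0.0
```

```bash
python3 -c "
from h import *
im=r.grab_frame('scene');cv2.imwrite('pics/s6.png',cv2.resize(im[90:320,240:440],None,fx=2.6,fy=2.6,interpolation=cv2.INTER_CUBIC))
c=contour(im,(330,160,385,205),orange);print(fit({'scene':c},[602.3,192.2,.07],(76,12,59,77)))"
```

```text
(array([6.02590691e+02, 1.91549554e+02, 7.17740328e-02]), np.float64(0.3994687680744254))
```

View pics/s6.png

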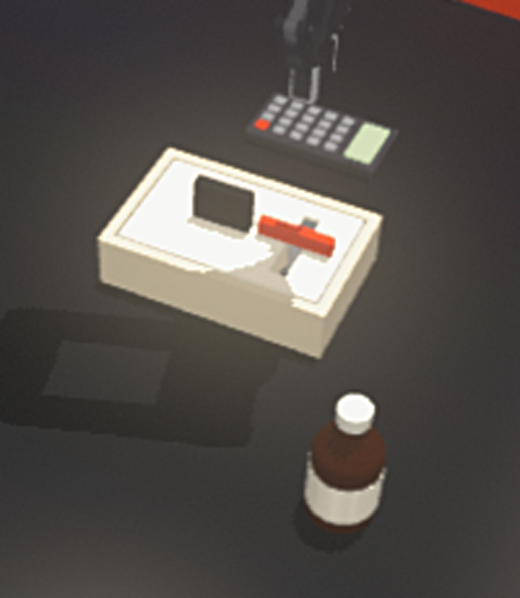

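The guard is flush in the recess. The bar lies across the slot at (297,235), with its fitted yaw of 0.0718 matching the box's 0.072. The bottle and calculator are undisturbed and the robot is clear.

```bash
python3 -c "
from rig import r
print(r.sign_off())"
```

```text
the job is handed in; nothing more can be done
None
```

The job is handed in at about 23 s: the guard lies home in the box and is released, the toggle is turned to its locked stop across the slot, and nothing else in the scene was touched.

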